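# Latch the sliding guard of a coil test stand

### The arm

A 6-joint arm with a two-finger parallel gripper is mounted at the origin on the work surface. World frame = base frame: x ahead of the robot, y to its left, z up, the work surface at z = 0. Lengths are in m, angles in rad, forces in N, time in s.
With the tool pointing down it reaches from about 0.35 to 0.775 m from the base axis. Payload 5.5 kg.
Tool frame: the origin (TCP) lies between the finger pads; the fingertips stand 11 mm ahead of it and the grasp point (between the pads) lies 8 mm behind it (tips_ahead is the distance from the TCP to the fingertips, in m); z points along the fingers, y is the line along which they close (so a half turn about z gives the same grasp; the last joint's range is limited). The gripper opens to 85 mm and grips with 20 to 120 N. Pads are 22 mm wide; open, the fingers measure 114 mm over their backs; the gripper's body (76 mm by 85 mm) begins 54 mm behind the grasp point. The pads swing forward as they close: fully open they stand 13 mm farther back than shut.
Start: joints at [-1.416, 0.313, 0.046, 1.304, 0, 1.431], TCP at [0.167, -0.55, 0.242] pointing down, gripper open.
Joint ranges: [-2.76, 2.76], [-0.86, 1.69], [-1.03, 1.26], [-2.2, 2.34], [-1.47, 1.5], [-3.14, 3.14]. Speed limits (rad/s): [2.57, 2.57, 3.14, 3.14, 3.14, 3.14].

### API

Orientations are given as a unit quaternion [w, x, y, z].
In Python, from workcell import * gives the robot as it stands. The module is installed in compiled form; this text tells all that it offers.
- The arm moves only by the tool jog_arm, never from a script. Its argument "moves" is a list of rows, each an object with "fingers": the closure, from 0 (fully open) to 1 (shut); "slide": the shift along the tool's x, y, z in mm, a list of three; "angular": the turn, a rotation vector about the tool's x, y, z in degrees, a list of three. A call has 1 to 10 rows; each row is the pose to reach, as a shift and turn from the pose commanded when the call began, along the tool's axes at that moment; what a row does not reach only later rows make up. A row lasts 1/12 s, in which the tool goes at most 41.7 mm and 7.16 degrees, less where a joint would pass 70% of its speed; a pose out of reach is approached as far as the arm can. A call with a gripper value outside its range is refused whole. The fingers move at their own pace and stop on an object; "squeeze" is the grip in N (left out, the last holds). Time passes only in rows, so rows that repeat a pose let the fingers close. It gives the time, the measured TCP pose, the force, the opening and the grip force at its end, in the units of the state.
- get_state(): the state, without advancing time (a new reading comes with each control period).
- read_camera(name): name is "side" or "top" or "wrist"; returns a dict with "color" (480x640x3 uint8, red, green, blue), "fovy" (degrees; the focal length in pixels is half the picture's height over the tangent of half this angle, whatever the lens; pixels are square), "cx", "cy" (the principal point, pixels), "D" ([k1, k2, p1, p2, k3] as OpenCV has them; the pictures are not rectified), "world_from_camera" (4x4, takes a point from camera to world coordinates); the wrist camera has in their place "tool_from_camera" (4x4, takes a point from camera to tool coordinates, whose origin is the TCP and whose axes are the flange's). Camera axes: x right, y down, z forward; pixel columns grow to the right and rows downward; lengths in m; the calibration is good to about 2 mm. A picture is of the moment at which its call begins: read the wrist's pose just before it. There is no depth.
- hand_in(): hands the job in; it is judged then, once.
Trained networks look in a picture, given as the dict that the camera call returned (one of the last four; its "shot" number tells which), for a name from the list of things; names that differ only in an ending like _2 or _b are one class to them, and where a whole thing is asked for, a point or a joint stands for the part that bears it (a point fixed in the world has none). Each returns a list of dicts, best first, with "p" (0 to 1); they miss things now and then, are a little off and sometimes report something else, mostly with a low value. They report only what shows in the picture. A call takes as long as a camera call.
- look_for(target, picture): "point" ([column, row] in pixels, amid what is visible of it).
- tip_of(target, picture): "point" ([column, row] in pixels: a listed point, or the origin of a listed thing).
The state is a dict: "clock": time; "joint_pos": joint angles; "qvel": joint speeds; "tau": joint torques, N m; "tcp_pos": TCP position; "orientation": TCP orientation; "wrist_force": force on the tool from outside, world axes, zero at the start; "ft_torque": the same for the moment, N m; "finger_gap": finger opening in m; "grip_force": force on a finger pad.
Only numpy, scipy, OpenCV 4.12 (cv2) and the standard library are available. Lean on these libraries where they do the work, as an engineer would, in place of code of your own. Each camera call takes 0.05 s, during which the arm holds its last target. There are 200 camera calls.

### The job

Shut the clear sliding guard of the coil test stand and latch it: lift the latch bar by its cross handle, carry the guard along, set the bar's nose lightly down on the keeper's flat top for a moment, then slide it along there until it drops fully into the notch, and let go. Treat the latch gently: never ram or press the bar hard against the keeper (20 N is too much), and leave the other things where they are.

Things in the scene. Friction and masses are not known exactly. Their poses are not given: they have to be found in the camera images.
- plinth: Fixed base of a coil test stand: grey box 140 x 560 x 40 mm high (x, y, z), lying flat. Origin: centre of its underside. Its y axis (the long one) is the way the guard slides shut; z up. Heights below are above the table.
- guard (a joint): How far the clear sliding guard (hood 110 x 130 mm, top 146 mm high, 0.7 kg, carries the latch bar) is slid along the plinth's +y, in m: 0 open, 0.180 at its end stop. It slides with 1 to 2 N of drag and stays where left. With the nose in the notch it reads 0.150 plus the keeper's offset (see bracket), give or take 2 mm.
- latch (a joint): Angle of the steel latch bar, in rad: 0 level on its stop, growing as its nose is lifted (to 0.7). It hinges on the guard's leading face about the plinth's x, points to +y and falls back by its own weight (about 3 N at the handle; no spring). Nose standing on a keeper land: about 0.12; dropped into the notch: 0.
- pivot (a point): The hinge axis of the latch bar, 85 mm above the table, at mid width; it travels with the guard.
- handle (a point): Centre of the black cross handle on the latch bar: a round horizontal rod 18 mm in diameter and 40 mm long lying across the bar (along the plinth's x), on an 8 mm stem; 105 mm ahead (+y) of the pivot and 44 mm above it when the bar is level, 29 mm clear above the bar (12 mm wide and thick). Rigid with the bar.
- nose (a point): Middle of the rounded bottom of the bar's downturned nose (10 mm along the slide, 12 mm across, 23 mm below the bar). It lies 140 mm ahead of the pivot and 29 mm below it when the bar is level (then 56 mm above the table).
- bracket: Steel foot plate fixed on the plinth, axes like the plinth's; origin at plinth-top height (40 mm), in the plane in which the bar swings, 165 mm along +y from the plinth's centre. It carries the keeper, an upright steel strip 16 mm thick. The keeper was set by hand in slotted holes and is tight: its notch's middle lies anywhere from 24 mm before to 24 mm beyond this origin along y; that is not measured.
- keeper_top (a point): Point 32 mm above the bracket's origin, at the height of the keeper's flat top (16 mm above the resting nose). Along +y the keeper has a front land 66 mm long with a square upright front face, a notch 14 mm long open at the top and 26 mm deep, and a rear land 54 mm long. This point is fixed to the bracket, not to the hand-set keeper, so it is not the true notch.
- cap: Black terminal cap, 22 mm across, 26 mm high, loose on the plinth beside the keeper; bystander. Origin: centre of its underside.
- driver: Screwdriver 160 mm long lying on the table; bystander.
- weight: Brass weight, 40 mm across, 60 mm high; bystander. Origin: centre of its underside.
- bobbin: Copper coil on a white bobbin, 60 mm across, 38 mm high; bystander. Origin: centre of its underside.
- jar: Small clear jar, 52 mm across, 60 mm high; bystander. Origin: centre of its underside.
- spanner: Spanner 150 mm long lying on the table; bystander.
- magnet: Dark steel block 50 x 30 x 20 mm high; bystander. Origin: centre of its underside.

How it is judged:
On the way, in this order (a step that is already met when the one before it is completed fails the run):
1. the latch bar is lifted clear of the keeper's height, ahead of the keeper (value of joint latch above 0.12 rad and value of joint guard below 0.098 m), for 0.05 s.
2. the guard has been carried along and the bar's nose rests on the keeper's flat top (value of joint latch above 0.09 rad and value of joint guard above 0.1 m and contact force between latch and bracket above 0.2 N), for 0.2 s.
At the end, for the whole second after the job is handed in: The bar lies down in the notch (latch below 0.04 rad with the guard at 0.122 to 0.1785 m), everything at rest and let go (value of joint latch below 0.04 rad and value of joint guard between 0.122 and 0.1785 m and velocity of joint guard between -0.01 and 0.01 m/s and velocity of joint latch between -0.1 and 0.1 rad/s); the robot touches nothing.
It fails at once if the latch bar is rammed or pressed against the keeper with more than 20 N (contact force between latch and bracket above 20 N).
It fails at once if another loose thing is shifted more than 30 mm (distance of any of cap, driver, weight, bobbin, jar, spanner, magnet from where it was at the start of the episode above 0.03 m).
It also fails if it takes over 51 s, if anything falls off the work surface, if the arm or the gripper's body presses on something with over 40 N, if the wrist force passes 120 N, or if a joint passes its speed limit or range.

## Working session

There is one attempt and no reset: what is moved stays moved. The work goes in short steps, Python scripts to look and compute and a tool call to move; the robot and the scene stay as the last step left them, time stands still between calls to the robot, and variables do not carry over. Pictures are saved under pics/ and viewed, at most 10 in all, crops included, and the job is handed in when it is done.

Besides the shell and the picture viewer there is one more tool, called after "Call:" in YAML: its name, and indented under it one key for each argument. jog_arm: Moves the arm, as the interface text tells. Its arguments: {"type":"object","properties":{"moves":{"type":"array","items":{"type":"object","properties":{"fingers":{"type":"number"},"slide":{"type":"array","items":{"type":"number"}},"angular":{"type":"array","items":{"type":"number"}}}}},"squeeze":{"type":"number"}},"required":["moves"]}

```bash
mkdir -p pics
cat > h.py <<'E'
from workcell import *
import numpy as np, cv2
from scipy.spatial.transform import Rotation as R
def T_of(p,s=None):
    if "world_from_camera" in p: return np.array(p["world_from_camera"])
    q=s["orientation"]; T=np.eye(4); T[:3,:3]=R.from_quat([q[1],q[2],q[3],q[0]]).as_matrix(); T[:3,3]=s["tcp_pos"]
    return T@np.array(p["tool_from_camera"])
def K(p):
    f=240/np.tan(np.radians(p["fovy"])/2); return np.array([[f,0,p["cx"]],[0,f,p["cy"]],[0,0,1.]])
def ray(p,px,s=None):
    T=T_of(p,s); u=cv2.undistortPoints(np.array([[px]],float),K(p),np.array(p["D"]))[0,0]
    return T[:3,3],T[:3,:3]@np.array([u[0],u[1],1])
def onz(p,px,z,s=None):
    o,d=ray(p,px,s); return o+d*(z-o[2])/d[2]
def tri(rs):
    A=0;b=0
    for o,d in rs:
        d=d/np.linalg.norm(d);M=np.eye(3)-np.outer(d,d);A=A+M;b=b+M@o
    return np.linalg.solve(A,b)
def proj(p,X,s=None):
    Ti=np.linalg.inv(T_of(p,s)); r,_=cv2.Rodrigues(Ti[:3,:3])
    return cv2.projectPoints(np.array(X,float).reshape(-1,3),r,Ti[:3,3],K(p),np.array(p["D"]))[0][:,0]
def save(n,im): cv2.imwrite("pics/"+n,cv2.cvtColor(im,cv2.COLOR_RGB2BGR))
E
python3 - <<'E'
from h import *
np.set_printoptions(precision=4,suppress=True)
s=get_state(); print(s["orientation"],s["clock"])
P={n:read_camera(n) for n in("side","top")}
for n,p in P.items():
    save(n+"0.png",p["color"]); print(n,p["fovy"],T_of(p)[:3])
    for t in("plinth","pivot","handle","nose","bracket","keeper_top","cap"):
        print(t,[(np.round(r["point"],1),round(r["p"],2)) for r in tip_of(t,p)[:2]])
E
```

```text
[-0.0009  0.9892  0.1469 -0.    ] 0.0
side 50.56566485047707 [[-0.9438 -0.2046  0.2594  0.4092]
 [-0.3304  0.5953 -0.7325  0.5536]
 [-0.0046 -0.777  -0.6294  0.5678]]
plinth [(array([324.3, 295.8]), 0.8)]
pivot [(array([347.3, 216.1]), 0.7)]
handle [(array([317.3, 238.6]), 0.71)]
nose [(array([308.5, 286.8]), 0.83)]
bracket [(array([269.8, 358.7]), 0.61)]
keeper_top [(array([267.1, 343.1]), 0.9)]
cap [(array([231.3, 364.1]), 0.58)]
top 47.37697254297761 [[ 0.0041 -0.9946  0.1038  0.4883]
 [-0.9998 -0.0018  0.022   0.0192]
 [-0.0217 -0.1039 -0.9944  0.9205]]
plinth [(array([330.6, 242.1]), 0.82), (array([213.8, 203.8]), 0.28)]
pivot [(array([392.8, 241.5]), 0.61)]
handle [(array([322. , 166.4]), 0.57), (array([319.8, 229.3]), 0.55)]
nose [(array([301.5, 238.5]), 0.93), (array([227.3, 228.5]), 0.3)]
bracket [(array([227.8, 229.4]), 0.94)]
keeper_top [(array([225.3, 225.7]), 0.96)]
cap [(array([211.4, 203.4]), 0.44)]
```

View pics/side0.png

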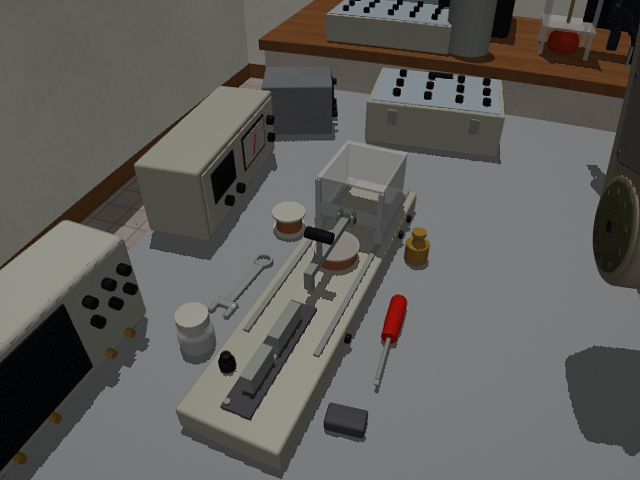

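View pics/top0.png

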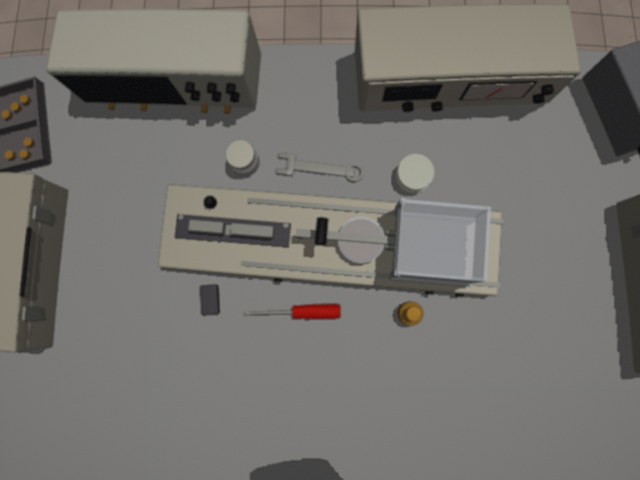

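Run:
```python
from h import *
np.set_printoptions(precision=4,suppress=True)
S=dict(pivot=(347.3,216.1),handle=(317.3,238.6),nose=(308.5,286.8),bracket=(269.8,358.7),kt=(267.1,343.1),plinth=(324.3,295.8))
Tt=dict(pivot=(392.8,241.5),handle=(319.8,229.3),nose=(301.5,238.5),bracket=(227.8,229.4),kt=(225.3,225.7),plinth=(330.6,242.1))
z=dict(pivot=.085,handle=.129,nose=.056,bracket=.04,kt=.072,plinth=0)
ps=read_camera("side");pt=read_camera("top")
for k in S: print(k,tri([ray(ps,S[k]),ray(pt,Tt[k])]),onz(ps,S[k],z[k]),onz(pt,Tt[k],z[k]))
```

```text
pivot [ 0.5811 -0.071   0.0862] [ 0.5822 -0.0725  0.085 ] [ 0.5806 -0.0713  0.085 ]
handle [0.5937 0.0399 0.1226] [0.5904 0.0472 0.129 ] [0.5935 0.0398 0.129 ]
nose [0.5916 0.0716 0.0584] [0.5962 0.0697 0.056 ] [0.5883 0.0708 0.056 ]
bracket [0.6048 0.1929 0.0387] [0.6038 0.1938 0.04  ] [0.605  0.1928 0.04  ]
kt [0.6069 0.1914 0.0674] [0.6047 0.1947 0.072 ] [0.6067 0.1906 0.072 ]
plinth [ 0.5884  0.0247 -0.0031] [0.5866 0.0274 0.    ] [0.5888 0.0248 0.    ]
```

The side and top views show the bar level, with its black handle at side (319,235) and top (321,231). The keeper's notch shows at top col ~226. The plinth is turned by about -5°.

Call:
jog_arm:
  moves:
    - {"fingers": 0, "slide": [32, -24, -1], "angular": [0, 0, -7]}
    - {"fingers": 0, "slide": [64, -48, -2], "angular": [0, 0, -14]}
    - {"fingers": 0, "slide": [96, -72, -3], "angular": [0, 0, -21]}
    - {"fingers": 0, "slide": [128, -96, -4], "angular": [0, 0, -28]}
    - {"fingers": 0, "slide": [160, -120, -5], "angular": [0, 0, -35]}
    - {"fingers": 0, "slide": [192, -144, -6], "angular": [0, 0, -42]}
    - {"fingers": 0, "slide": [224, -168, -7], "angular": [0, 0, -49]}
    - {"fingers": 0, "slide": [256, -192, -8], "angular": [0, 0, -56]}
    - {"fingers": 0, "slide": [288, -216, -9], "angular": [0, 0, -63]}
    - {"fingers": 0, "slide": [320, -240, -10], "angular": [0, 0, -70]}

```text
clock: 1.73
tcp_pos: [0.4043, -0.2259, 0.2527]
orientation: [0.0, 0.724, 0.69, 0.0]
wrist_force: [1.2, -0.8, 0.4]
finger_gap: 0.0856
grip_force: 0.0
```

Call:
jog_arm:
  moves:
    - {"slide": [28, 18, 0], "angular": [0, 0, -7]}
    - {"slide": [56, 36, 0], "angular": [0, 0, -14]}
    - {"slide": [84, 54, 0], "angular": [0, 0, -21]}
    - {"slide": [112, 72, 0], "angular": [0, 0, -28]}
    - {"slide": [140, 90, 0], "angular": [0, 0, -35]}
    - {"slide": [168, 108, 0], "angular": [0, 0, -42]}
    - {"slide": [196, 126, 0], "angular": [0, 0, -49]}
    - {"slide": [224, 144, 0], "angular": [0, 0, -56]}
    - {"slide": [252, 162, 0], "angular": [0, 0, -63]}
    - {"slide": [277, 178, 0], "angular": [0, 0, -70]}

```text
schema error: expected keys fingers, slide, angular
```

Call:
jog_arm:
  moves:
    - {"angular": [0, 0, -7]}
    - {"angular": [0, 0, -14]}
    - {"angular": [0, 0, -18]}
    - {"angular": [0, 0, -18]}

```text
schema error: expected keys fingers, slide, angular
```

Run:
```python
from h import *
np.set_printoptions(precision=4,suppress=True)
s=get_state(); p=read_camera("wrist"); save("w1.png",p["color"])
print(s["tcp_pos"],s["orientation"],s["joint_pos"],s["clock"])
z=dict(pivot=.085,handle=.129,nose=.056,bracket=.04,keeper_top=.072,plinth=0)
for t in z:
    for r in tip_of(t,p)[:2]: print(t,r["point"],round(r["p"],2),onz(p,r["point"],z[t],s))
```

```text
[ 0.4043 -0.2259  0.2527] [0.0005 0.724  0.6898 0.    ] [-0.6831  0.0927 -0.2053  1.2718 -0.0001  0.9362] 1.7333
```

View pics/w1.png

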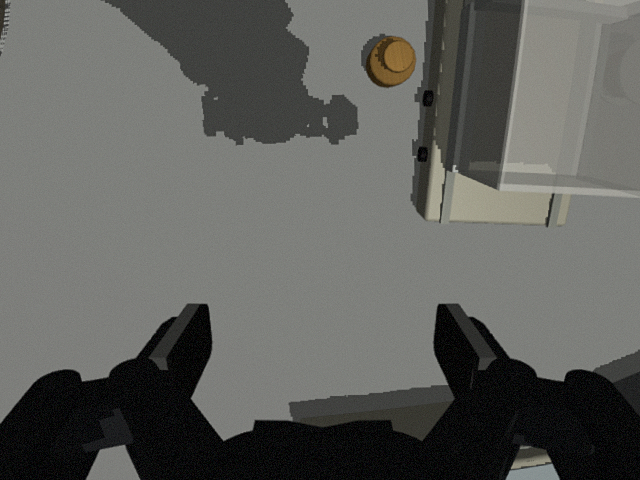

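The rows need all the keys. The wrist view shows only the guard's rear corner at (520,180) and the weight at (390,60). I'll resend the moves.

Call:
jog_arm:
  moves:
    - {"fingers": 0, "slide": [28, 18, 0], "angular": [0, 0, -7]}
    - {"fingers": 0, "slide": [56, 36, 0], "angular": [0, 0, -14]}
    - {"fingers": 0, "slide": [84, 54, 0], "angular": [0, 0, -21]}
    - {"fingers": 0, "slide": [112, 72, 0], "angular": [0, 0, -28]}
    - {"fingers": 0, "slide": [140, 90, 0], "angular": [0, 0, -35]}
    - {"fingers": 0, "slide": [168, 108, 0], "angular": [0, 0, -42]}
    - {"fingers": 0, "slide": [196, 126, 0], "angular": [0, 0, -49]}
    - {"fingers": 0, "slide": [224, 144, 0], "angular": [0, 0, -56]}
    - {"fingers": 0, "slide": [252, 162, 0], "angular": [0, 0, -63]}
    - {"fingers": 0, "slide": [277, 178, 0], "angular": [0, 0, -70]}

```text
clock: 2.92
tcp_pos: [0.5974, 0.0388, 0.252]
orientation: [0.0, 0.199, 0.98, -0.0]
wrist_force: [-0.6, -0.6, 0.2]
finger_gap: 0.0854
grip_force: 0.0
```

Call:
jog_arm:
  moves:
    - {"fingers": 0, "slide": [0, 0, 0], "angular": [0, 0, -7]}
    - {"fingers": 0, "slide": [0, 0, 0], "angular": [0, 0, -14]}
    - {"fingers": 0, "slide": [0, 0, 0], "angular": [0, 0, -18]}
    - {"fingers": 0, "slide": [0, 0, 0], "angular": [0, 0, -18]}

```text
clock: 3.25
tcp_pos: [0.5965, 0.0375, 0.2518]
orientation: [-0.0, 0.045, 0.999, -0.0]
wrist_force: [-0.5, -0.0, 1.1]
finger_gap: 0.0854
grip_force: 0.0
```

Run:
```python
from h import *
np.set_printoptions(precision=4,suppress=True)
s=get_state(); p=read_camera("wrist"); save("w2.png",p["color"])
print(s["tcp_pos"],s["orientation"],s["joint_pos"],s["clock"],s["wrist_force"])
z=dict(pivot=.085,handle=.129,nose=.056,bracket=.04,keeper_top=.072,plinth=0)
for t in z:
    for r in tip_of(t,p)[:2]: print(t,r["point"],round(r["p"],2),onz(p,r["point"],z[t],s))
```

```text
[0.5965 0.0375 0.2518] [-0.0004  0.0453  0.999  -0.0001] [-0.0713  0.3568  0.1308  1.3455 -0.0003  0.0192] 3.25 [-0.5384 -0.0407  1.1482]
pivot [188.1, 209.2] 0.95 [ 0.5818 -0.0692  0.085 ]
pivot [338.5, 303.0] 0.57 [0.6753 0.0443 0.085 ]
handle [320.2, 222.5] 0.73 [0.5908 0.0367 0.129 ]
nose [359.3, 201.8] 0.71 [0.595  0.0699 0.056 ]
nose [362.9, 55.5] 0.63 [0.4771 0.0809 0.056 ]
bracket [487.7, 196.4] 0.57 [0.6039 0.1895 0.04  ]
keeper_top [503.8, 205.8] 0.59 [0.6056 0.1903 0.072 ]
plinth [308.8, 191.5] 0.82 [0.5923 0.0243 0.    ]
plinth [512.7, 71.1] 0.73 [0.4933 0.229  0.    ]
```

View pics/w2.png

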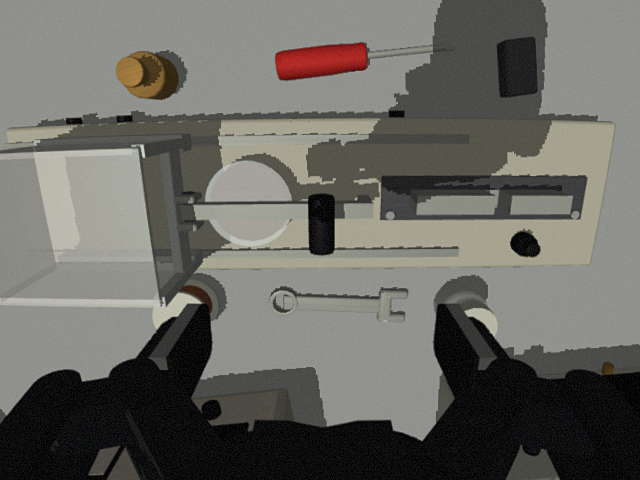

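The wrist view shows the handle at (321,223), the pivot at (188,207) and keeper lands spanning cols 416–497 and 511–573. The notch is near (504,203). I'll refine it with a crop.

Run:
```python
from h import *
np.set_printoptions(precision=4,suppress=True)
s=get_state(); p=read_camera("wrist"); c=p["color"][165:235,390:600]
save("w2c.png",cv2.resize(cv2.convertScaleAbs(c,alpha=1.5),(798,266),interpolation=cv2.INTER_CUBIC))
for px in [(416,203),(498,203),(510,203),(573,203)]: print(px,onz(p,px,.072,s))
```

```text
(416, 203) [0.5968 0.117  0.072 ]
(498, 203) [0.6028 0.1867 0.072 ]
(510, 203) [0.6037 0.1972 0.072 ]
(573, 203) [0.6085 0.2538 0.072 ]
```

View pics/w2c.png

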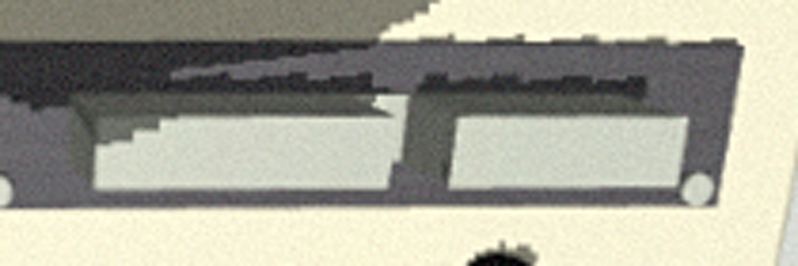

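Call:
jog_arm:
  moves:
    - {"fingers": 0, "slide": [5, -1, 30], "angular": [0, 0, 0]}
    - {"fingers": 0, "slide": [5, -1, 60], "angular": [0, 0, 0]}
    - {"fingers": 0, "slide": [5, -1, 90], "angular": [0, 0, 0]}
    - {"fingers": 0, "slide": [5, -1, 105], "angular": [0, 0, 0]}
    - {"fingers": 0, "slide": [5, -1, 105], "angular": [0, 0, 0]}

```text
clock: 4.07
tcp_pos: [0.5883, 0.039, 0.1431]
orientation: [-0.004, 0.045, 0.999, 0.0]
wrist_force: [-0.5, 0.3, 0.4]
finger_gap: 0.0856
grip_force: 0.0
```

Run:
```python
from h import *
np.set_printoptions(precision=4,suppress=True)
s=get_state(); print(s["tcp_pos"],s["orientation"],s["wrist_force"],s["clock"])
p=read_camera("wrist"); save("w3.png",p["color"])
for r in tip_of("handle",p)[:2]: print(r["point"],r["p"],onz(p,r["point"],.129,s))
```

```text
[0.5883 0.039  0.1431] [-0.0037  0.0448  0.999   0.0001] [-0.5415  0.2738  0.4118] 4.0667
[317.3, 310.8] 0.82 [0.5919 0.0366 0.129 ]
```

View pics/w3.png

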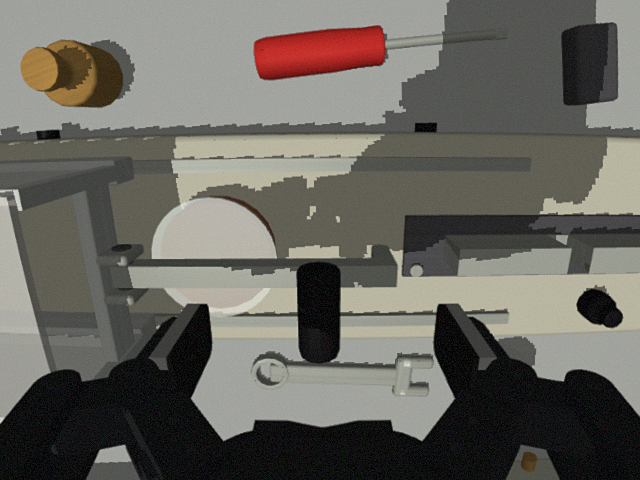

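The handle is at (318,311), midway between the fingers (mid col 322). I'll make small corrections, descend and grip.

Call:
jog_arm:
  squeeze: 40
  moves:
    - {"fingers": 0, "slide": [-3, -2, 12], "angular": [0, 0, 0]}
    - {"fingers": 0, "slide": [-3, -2, 23], "angular": [0, 0, 0]}
    - {"fingers": 0, "slide": [-3, -2, 23], "angular": [0, 0, 0]}
    - {"fingers": 1, "slide": [-3, -2, 23], "angular": [0, 0, 0]}
    - {"fingers": 1, "slide": [-3, -2, 23], "angular": [0, 0, 0]}
    - {"fingers": 1, "slide": [-3, -2, 23], "angular": [0, 0, 0]}
    - {"fingers": 1, "slide": [-3, -2, 23], "angular": [0, 0, 0]}
    - {"fingers": 1, "slide": [-3, -2, 23], "angular": [0, 0, 0]}
    - {"fingers": 1, "slide": [-3, -2, 23], "angular": [0, 0, 0]}
    - {"fingers": 1, "slide": [-3, -2, 23], "angular": [0, 0, 0]}

```text
clock: 5.0
tcp_pos: [0.5943, 0.0365, 0.1248]
orientation: [0.0, 0.045, 0.999, -0.0]
wrist_force: [-0.9, -1.1, 2.5]
finger_gap: 0.0168
grip_force: 38.9
```

Call:
jog_arm:
  moves:
    - {"fingers": 1, "slide": [0, -1, -2.6], "angular": [-1.43, 0, 0]}
    - {"fingers": 1, "slide": [0, -2, -5.2], "angular": [-2.87, 0, 0]}
    - {"fingers": 1, "slide": [0, -3, -7.7], "angular": [-4.3, 0, 0]}
    - {"fingers": 1, "slide": [0, -4.3, -10.3], "angular": [-5.73, 0, 0]}
    - {"fingers": 1, "slide": [0, -5.5, -12.8], "angular": [-7.16, 0, 0]}
    - {"fingers": 1, "slide": [0, -6.9, -15.2], "angular": [-8.6, 0, 0]}
    - {"fingers": 1, "slide": [0, -8.2, -17.6], "angular": [-10, 0, 0]}
    - {"fingers": 1, "slide": [0, -9.6, -20], "angular": [-11.46, 0, 0]}
    - {"fingers": 1, "slide": [0, -9.6, -20], "angular": [-11.46, 0, 0]}

```text
clock: 5.75
tcp_pos: [0.5933, 0.0257, 0.1446]
orientation: [0.005, 0.045, 0.994, 0.1]
wrist_force: [2.2, 1.0, -0.4]
finger_gap: 0.0161
grip_force: 39.5
```

Run:
```python
from h import *
np.set_printoptions(precision=4,suppress=True)
s=get_state(); print(s["tcp_pos"],s["orientation"],s["wrist_force"],s["ft_torque"],s["clock"])
for n in("side","wrist"):
    p=read_camera(n); save(n+"4.png",p["color"])
    for t in("nose","handle","pivot"):
        for r in tip_of(t,p)[:1]: print(n,t,np.round(r["point"],1),round(r["p"],2))
```

```text
[0.5933 0.0257 0.1446] [0.0047 0.0452 0.9939 0.1004] [ 2.1553  1.0486 -0.3746] [-0.1553 -0.3043  0.0251] 5.75
side nose [308.7 275.5] 0.67
side handle [319.1 219.9] 0.65
side pivot [348.6 219.1] 0.85
wrist nose [384.1 254.9] 0.83
wrist handle [321.  320.2] 0.96
wrist pivot [105.3 272.3] 0.72
```

View pics/side4.png

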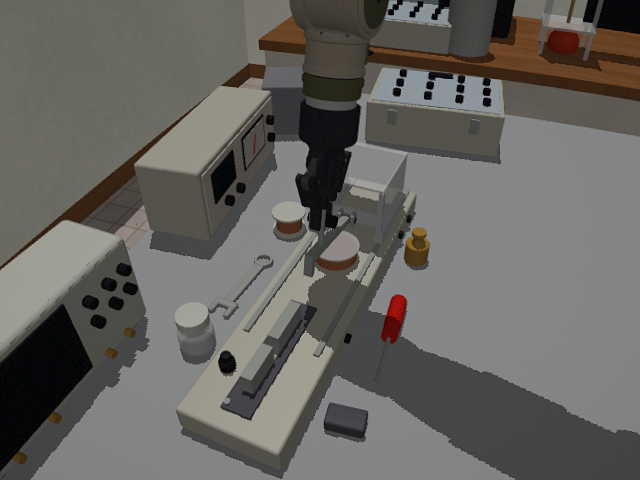

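The bar is lifted about 0.2 rad, with its nose at side (309,275). I'll carry the guard about 95 mm level along the plinth's +y.

Call:
jog_arm:
  moves:
    - {"fingers": 1, "slide": [0, 9.8, 2], "angular": [0, 0, 0]}
    - {"fingers": 1, "slide": [0, 19.6, 4], "angular": [0, 0, 0]}
    - {"fingers": 1, "slide": [0, 29.4, 6], "angular": [0, 0, 0]}
    - {"fingers": 1, "slide": [0, 39.2, 8], "angular": [0, 0, 0]}
    - {"fingers": 1, "slide": [0, 49, 10], "angular": [0, 0, 0]}
    - {"fingers": 1, "slide": [0, 58.8, 12], "angular": [0, 0, 0]}
    - {"fingers": 1, "slide": [0, 68.6, 14], "angular": [0, 0, 0]}
    - {"fingers": 1, "slide": [0, 78.4, 16], "angular": [0, 0, 0]}
    - {"fingers": 1, "slide": [0, 88.2, 18], "angular": [0, 0, 0]}
    - {"fingers": 1, "slide": [0, 93, 19], "angular": [0, 0, 0]}

```text
clock: 6.98
tcp_pos: [0.6013, 0.1233, 0.1442]
orientation: [0.004, 0.044, 0.994, 0.1]
wrist_force: [0.6, -1.2, -1.6]
finger_gap: 0.0163
grip_force: 39.6
```

Run:
```python
from h import *
np.set_printoptions(precision=4,suppress=True)
s=get_state(); print(s["tcp_pos"],s["orientation"],s["wrist_force"],s["ft_torque"],s["clock"])
ps=read_camera("side");pw=read_camera("wrist");pt=read_camera("top")
im=np.hstack([cv2.resize(ps["color"][200:400,180:400],(440,400)),cv2.resize(pw["color"][150:400,300:500],(320,400))])
save("c5.png",cv2.convertScaleAbs(im,alpha=1.3))
for t in("nose","handle","pivot","keeper_top"):
    rs=[]
    for n,p in(("s",ps),("w",pw),("t",pt)):
        L=tip_of(t,p)
        if L and L[0]["p"]>.5: rs.append(ray(p,L[0]["point"],s)); print(n,t,np.round(L[0]["point"],1),round(L[0]["p"],2))
    if len(rs)>1: print(t,tri(rs))
```

```text
[0.6013 0.1233 0.1442] [0.0042 0.0437 0.994  0.1001] [ 0.5863 -1.2231 -1.5734] [-0.6764 -0.2795 -0.0604] 6.9833
s nose [275.2 326.4] 0.86
w nose [384.7 254.3] 0.61
nose [0.6038 0.1725 0.0804]
s handle [290.3 266.5] 0.83
w handle [320.4 317.2] 0.92
handle [0.6003 0.1236 0.1416]
s pivot [323.4 256.2] 0.7
w pivot [104.6 276. ] 0.74
pivot [0.5913 0.0244 0.0792]
s keeper_top [270.2 345. ] 0.83
w keeper_top [407.  246.2] 0.82
keeper_top [0.6049 0.1916 0.0667]
```

View pics/c5.png

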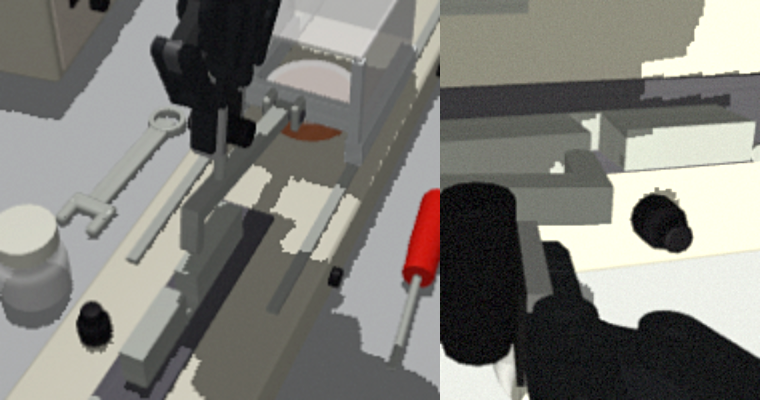

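The nose hangs over the front land (left crop (190,235)), about 20 mm short of the notch. I'll lower gently toward contact.

Call:
jog_arm:
  moves:
    - {"fingers": 1, "slide": [0, -0.5, 2.4], "angular": [1.4, 0, 0]}
    - {"fingers": 1, "slide": [0, -1, 4.8], "angular": [2.8, 0, 0]}
    - {"fingers": 1, "slide": [0, -1.5, 6.5], "angular": [3.9, 0, 0]}
    - {"fingers": 1, "slide": [0, -1.5, 7], "angular": [4.3, 0, 0]}
    - {"fingers": 1, "slide": [0, -1.5, 7], "angular": [4.3, 0, 0]}
    - {"fingers": 1, "slide": [0, -1.5, 7], "angular": [4.3, 0, 0]}

```text
clock: 8.23
tcp_pos: [0.6013, 0.1217, 0.1367]
orientation: [0.002, 0.044, 0.997, 0.062]
wrist_force: [-1.5, 0.4, -0.6]
finger_gap: 0.0163
grip_force: 39.7
```

Call:
jog_arm:
  moves:
    - {"fingers": 1, "slide": [0, 0, 0.4], "angular": [0.2, 0, 0]}
    - {"fingers": 1, "slide": [0, 0, 0.8], "angular": [0.4, 0, 0]}
    - {"fingers": 1, "slide": [0, 0, 0.8], "angular": [0.4, 0, 0]}

```text
clock: 8.48
tcp_pos: [0.6013, 0.1217, 0.1364]
orientation: [0.002, 0.044, 0.997, 0.059]
wrist_force: [-4.4, 1.2, 1.6]
finger_gap: 0.0166
grip_force: 40.0
```

Call:
jog_arm:
  moves:
    - {"fingers": 0.6, "slide": [0, 0, 0], "angular": [0, 0, 0]}
    - {"fingers": 0.6, "slide": [0, 0, 0], "angular": [0, 0, 0]}
    - {"fingers": 0.6, "slide": [0, 0, 0], "angular": [0, 0, 0]}
    - {"fingers": 0.6, "slide": [0, 0, 0], "angular": [0, 0, 0]}
    - {"fingers": 0.6, "slide": [0, 0, 0], "angular": [0, 0, 0]}
    - {"fingers": 0.6, "slide": [0, 0, 4], "angular": [0, 0, 0]}
    - {"fingers": 0.6, "slide": [0, 0, 5], "angular": [0, 0, 0]}

```text
clock: 9.07
tcp_pos: [0.6016, 0.122, 0.1307]
orientation: [0.003, 0.045, 0.997, 0.059]
wrist_force: [0.8, 0.1, 0.1]
finger_gap: 0.0344
grip_force: 0.0
```

```bash
cat > m.py <<'E'
from h import *
import sys
np.set_printoptions(precision=4,suppress=True)
s=get_state(); print(s["tcp_pos"],s["orientation"],s["wrist_force"],s["finger_gap"],s["clock"])
ps=read_camera("side");pw=read_camera("wrist")
im=np.hstack([cv2.resize(ps["color"][200:400,180:400],(440,400)),cv2.resize(pw["color"][150:400,260:460],(320,400))])
save(sys.argv[1],cv2.convertScaleAbs(im,alpha=1.3))
for t in("nose","handle","pivot"):
    rs=[]
    for n,p in(("s",ps),("w",pw)):
        L=tip_of(t,p)
        if L and L[0]["p"]>.5: rs.append(ray(p,L[0]["point"],s)); print(n,t,np.round(L[0]["point"],1),round(L[0]["p"],2))
    if len(rs)>1: print(t,tri(rs))
E
python3 m.py c6.png
```

```text
[0.6016 0.122  0.1307] [0.0025 0.0445 0.9973 0.0588] [0.7975 0.0669 0.099 ] 0.03435936047711595 9.0667
s nose [277.2 327.9] 0.76
w nose [387.5 258.6] 0.7
nose [0.6043 0.1655 0.0695]
s handle [289.8 271.7] 0.8
w handle [321.3 326.5] 0.98
handle [0.6024 0.1219 0.1311]
s pivot [323.8 253.3] 0.73
w pivot [ 98.1 279.8] 0.59
pivot [0.5929 0.0153 0.0763]
```

View pics/c6.png

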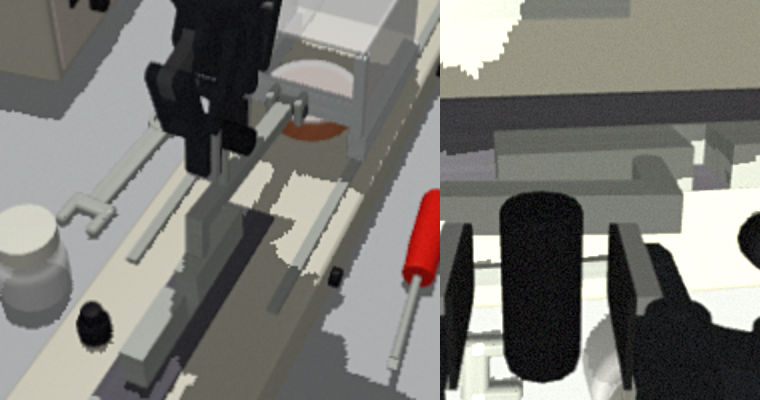

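The nose now rests on the front land, with the handle free and centred between the fingers (right crop (541,285)). It is about 24 mm short of the notch. I'll push it forward with the rear finger.

Call:
jog_arm:
  moves:
    - {"fingers": 0.6, "slide": [0, 2.5, 0.3], "angular": [0, 0, 0]}
    - {"fingers": 0.6, "slide": [0, 5, 0.6], "angular": [0, 0, 0]}
    - {"fingers": 0.6, "slide": [0, 6.5, 0.8], "angular": [0, 0, 0]}
    - {"fingers": 0.6, "slide": [0, 8, 1], "angular": [0, 0, 0]}
    - {"fingers": 0.6, "slide": [0, 10, 1.2], "angular": [0, 0, 0]}
    - {"fingers": 0.6, "slide": [0, 12, 1.4], "angular": [0, 0, 0]}
    - {"fingers": 0.6, "slide": [0, 14, 1.7], "angular": [0, 0, 0]}
    - {"fingers": 0.6, "slide": [0, 16, 1.9], "angular": [0, 0, 0]}
    - {"fingers": 0.6, "slide": [0, 18, 2.1], "angular": [0, 0, 0]}
    - {"fingers": 0.6, "slide": [0, 20, 2.4], "angular": [0, 0, 0]}

```text
clock: 10.3
tcp_pos: [0.6034, 0.1422, 0.1311]
orientation: [0.003, 0.045, 0.997, 0.059]
wrist_force: [-1.5, -4.8, 0.7]
finger_gap: 0.0338
grip_force: 2.0
```

```bash
python3 m.py c7.png
```

```text
[0.6034 0.1422 0.1311] [0.0025 0.0446 0.9973 0.0587] [-1.5308 -4.8264  0.7256] 0.033841887763714024 10.3
s nose [272.8 333. ] 0.84
w nose [372.7 257.3] 0.91
nose [0.6045 0.1771 0.0716]
s handle [286.9 275.3] 0.6
w handle [298.6 325.3] 0.65
handle [0.601  0.1333 0.1349]
s pivot [318.7 258. ] 0.7
w pivot [ 82.7 276.6] 0.91
pivot [0.5948 0.0267 0.0748]
```

Call:
jog_arm:
  moves:
    - {"fingers": 0.6, "slide": [0, 2, 0.2], "angular": [0, 0, 0]}
    - {"fingers": 0.6, "slide": [0, 4, 0.5], "angular": [0, 0, 0]}
    - {"fingers": 0.6, "slide": [0, 5, 0.6], "angular": [0, 0, 0]}
    - {"fingers": 0.6, "slide": [0, 6, 0.7], "angular": [0, 0, 0]}
    - {"fingers": 0.6, "slide": [0, 7, 0.8], "angular": [0, 0, 0]}
    - {"fingers": 0.6, "slide": [0, 8, 0.9], "angular": [0, 0, 0]}
    - {"fingers": 0.6, "slide": [0, 9, 1.1], "angular": [0, 0, 0]}

```text
clock: 11.28
tcp_pos: [0.6043, 0.1517, 0.131]
orientation: [0.003, 0.044, 0.997, 0.059]
wrist_force: [-0.5, -0.9, -0.6]
finger_gap: 0.0342
grip_force: 0.5
```

```bash
python3 m.py c8.png
```

```text
[0.6043 0.1517 0.131 ] [0.0026 0.0443 0.9973 0.0592] [-0.4703 -0.8762 -0.5508] 0.03422659000941245 11.2833
s nose [269.8 338.9] 0.93
w nose [370.  258.3] 0.86
nose [0.6058 0.1855 0.0696]
s handle [284.1 282.1] 0.8
w handle [299.1 326. ] 0.81
handle [0.6019 0.1431 0.133 ]
s pivot [317.8 259.7] 0.8
w pivot [ 83.7 280.4] 0.75
pivot [0.5917 0.0436 0.0874]
```

Call:
jog_arm:
  moves:
    - {"fingers": 0.6, "slide": [0, 0.7, 0.1], "angular": [0, 0, 0]}
    - {"fingers": 0.6, "slide": [0, 1.4, 0.2], "angular": [0, 0, 0]}
    - {"fingers": 0.6, "slide": [0, 2.1, 0.3], "angular": [0, 0, 0]}
    - {"fingers": 0.6, "slide": [0, 2.8, 0.3], "angular": [0, 0, 0]}
    - {"fingers": 0.6, "slide": [0, 3.5, 0.4], "angular": [0, 0, 0]}

```text
clock: 12.1
tcp_pos: [0.6046, 0.1548, 0.1312]
orientation: [0.003, 0.044, 0.997, 0.059]
wrist_force: [-0.1, -0.4, -0.6]
finger_gap: 0.0343
grip_force: 0.0
```

```bash
python3 m.py c9.png
```

```text
[0.6046 0.1548 0.1312] [0.0027 0.0445 0.9973 0.0589] [-0.1153 -0.3706 -0.5901] 0.03427453326801064 12.1
s nose [271.6 349. ] 0.74
w nose [360.8 247. ] 0.62
nose [0.6045 0.1872 0.0526]
s handle [282.5 290.2] 0.66
w handle [310.8 309.7] 0.81
handle [0.6004 0.1515 0.1266]
s pivot [317.  262.4] 0.57
w pivot [ 82.7 279.3] 0.62
pivot [0.5934 0.0428 0.0813]
```

The bar has dropped: nose z is about 53 mm and the handle is free of the finger. I'll open and retreat.

Call:
jog_arm:
  moves:
    - {"fingers": 0.2, "slide": [0, 0, 0], "angular": [0, 0, 0]}
    - {"fingers": 0.2, "slide": [0, 0, 0], "angular": [0, 0, 0]}
    - {"fingers": 0.2, "slide": [0, 0, 0], "angular": [0, 0, 0]}
    - {"fingers": 0.2, "slide": [0, 0, -12], "angular": [0, 0, 0]}
    - {"fingers": 0.2, "slide": [0, 0, -30], "angular": [0, 0, 0]}
    - {"fingers": 0.2, "slide": [0, 0, -60], "angular": [0, 0, 0]}
    - {"fingers": 0.2, "slide": [0, 0, -90], "angular": [0, 0, 0]}
    - {"fingers": 0.2, "slide": [0, 0, -110], "angular": [0, 0, 0]}
    - {"fingers": 0.2, "slide": [0, 0, -110], "angular": [0, 0, 0]}
    - {"fingers": 0.2, "slide": [0, 0, -110], "angular": [0, 0, 0]}

```text
clock: 13.33
tcp_pos: [0.6044, 0.1417, 0.2419]
orientation: [0.004, 0.045, 0.997, 0.059]
wrist_force: [0.0, 0.2, -0.5]
finger_gap: 0.0683
grip_force: 0.0
```

```bash
python3 m.py c10.png
```

```text
[0.6044 0.1417 0.2419] [0.0043 0.0445 0.9973 0.059 ] [ 0.0258  0.1509 -0.5287] 0.06831167096385855 13.3333
s nose [269.3 358.5] 0.72
w nose [349.6 205.4] 0.69
nose [0.6091 0.1906 0.0356]
s handle [280.4 295.7] 0.68
w handle [316.9 231.3] 0.76
handle [0.6046 0.1526 0.1165]
s pivot [316.8 260.4] 0.74
w pivot [169.3 218.3] 0.9
pivot [0.592  0.0468 0.0885]
```

View pics/c10.png

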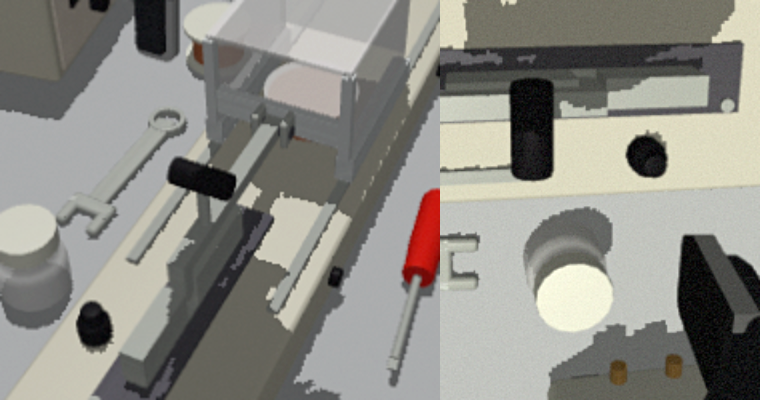

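The nose is down in the notch and the gripper is clear. One numeric check that the bar lies fully level.

Run:
```python
from h import *
np.set_printoptions(precision=1,suppress=True)
ps=read_camera("side"); u=np.array([.09,.996,0]); pw=read_camera("wrist"); s=get_state()
N=np.array([.6045,.1892,.056])
for th in(0,.04,.08,.12):
    pv=N-.14*u+[0,0,.029]; f=lambda a,b: pv+u*(a*np.cos(th)-b*np.sin(th))+np.array([0,0,a*np.sin(th)+b*np.cos(th)])
    X=[pv,f(.105,.044),f(.14,-.029)]; print(th,proj(ps,X).ravel(),proj(pw,X,s).ravel())
for n,p in(("s",ps),("w",pw)): print(n,[(t,tip_of(t,p)[0]["point"]) for t in("pivot","handle","nose")])
```

```text
0 [315.9 263.5 279.6 289.3 269.9 348. ] [173.9 219.  320.5 230.8 351.7 205.3]
0.04 [315.9 263.5 280.2 285.9 269.2 345.8] [173.9 219.  318.4 232.7 354.2 206.8]
0.08 [315.9 263.5 280.7 282.4 268.6 343.4] [173.9 219.  315.9 234.6 356.6 208.3]
0.12 [315.9 263.5 281.4 278.9 268.  340.8] [173.9 219.  313.1 236.5 358.7 209.8]
s [('pivot', [318.4, 261.1]), ('handle', [281.1, 292.0]), ('nose', [269.6, 347.9])]
w [('pivot', [167.1, 219.8]), ('handle', [315.2, 232.1]), ('nose', [348.0, 208.3])]
```

```bash
python3 -c "
from workcell import *
print(hand_in())"
```

```text
the job is handed in; nothing more can be done
None
```

The guard is shut and the latch bar lies level in the keeper's notch, with the gripper clear. I handed the job in at about 13.5 s; no verdict was returned.

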